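Crack the sealed copper-stock box beside its catch tray

TASK

Slide the loose wooden catch tray up flush against the side of the grey stock box, so that nothing can fall between them. Then pull the box's sticky lid free, without letting it fly open, and keep holding it with its front edge about 3 cm above the rim while I take parts out: finish still holding the lid there. Leave the other things on the bench where they are.

Things in the scene. Friction and masses are not known exactly. Their poses are not given: they have to be found in the camera images.
- box: grey painted steel box screwed to the bench (it cannot move), 210 mm deep (its x) by 240 mm wide (its y) by 120 mm high, covered by the lid; origin at the centre of its underside, its x axis points from its front to its hinge side, z up. Its flat left side, at y = +120 mm in its frame, is the one that faces the tray; 'front' is the side at x = -105 mm, which faces the robot.
- box_hinge (a point): middle of the lid's hinge line, on the far top edge of the box (box frame x = +105 mm, y = 0, z = 120 mm); the hinge line runs along the box's y axis; axes as the box's
- lid (a joint): angle (rad) of the flat aluminium lid, 210 x 240 x 10 mm, 0.5 kg: 0 shut, grows as its front edge rises, stop at 0.35. Front edge above the rim = 210 mm x sin(angle); 30 mm is 0.143 rad. Lifting at the handle takes about 13 N to start, falling as it opens; the seal lets go by 0.08 rad and only the weight, about 3 N there, is left. Let go, the lid falls shut and seals again.
- lid_grip (a point): centre of the lid's handle: an upright block of dark wood, 20 mm thick along the lid's x, 60 mm wide along y, 36 mm high, standing on the lid's top near its front edge (185 mm in front of the hinge line; when shut, its centre is at box frame x = -80 mm, y = 0, z = 148 mm, the lid's top at z = 130 mm and the handle's top at z = 166 mm). Axes as the box's when shut; turns with the lid.
- lid_front (a point): middle of the lid's front lower edge, 210 mm in front of the hinge line; 120 mm above the bench when shut
- tray: loose open wooden tray, empty, 150 mm (its x) by 120 mm (its y) by 32 mm high, walls 8 mm thick, about 0.45 kg, slides on the bench; origin at the centre of its underside. It stands off the box's left side, with its -y side towards the box and its axes nearly along the box's.
- tray_edge_near (a point): tray's box-side face, at its front end, half way up (tray frame x = -75, y = -60, z = 16 mm)
- tray_edge_far (a point): tray's box-side face, at its back end, half way up (tray frame x = +75, y = -60, z = 16 mm)
- mallet: bystander: mallet with a wooden handle, lying on the bench to the left of the tray; origin under its middle
- dolly: bystander: dark steel block 50 x 70 x 30 mm, lying just in front of the box; origin under its middle
- caddy_lid: bystander: round copper lid 80 mm across, 25 mm high, behind the box; origin under its middle
- cup: bystander: open copper cup 80 mm across, 95 mm high, to the right of the box; origin under its middle
- sleeve: bystander: copper tube 90 mm across, 80 mm high, standing to the right of the box; origin under its middle
- brush: bystander: brush lying behind the tray; origin under its middle
- oil: bystander: white plastic bottle 60 mm across, 150 mm high, to the left of the tray; origin under its middle
Not all that is in view belongs to the job. Leave any black or pink look-alike of the tray alone.

How it is judged (in metres and radians):
On the way, in this order (a step that is already met when the one before it is completed fails the run):
1. the tray lies flush against the box, the lid still shut (y of tray_edge_near in the frame of box between 0.114 and 0.124 m and y of tray_edge_far in the frame of box between 0.114 and 0.124 m and x of tray in the frame of box between -0.045 and 0.045 m and angle between tray's own z axis and vertical below 0.05 rad and height (world z) of tray below 0.006 m and value of joint lid below 0.02 rad), for 0.2 s.
2. the lid is broken free and held slightly open by the fingers (y of tray_edge_near in the frame of box between 0.114 and 0.124 m and y of tray_edge_far in the frame of box between 0.114 and 0.124 m and x of tray in the frame of box between -0.045 and 0.045 m and angle between tray's own z axis and vertical below 0.05 rad and height (world z) of tray below 0.006 m and value of joint lid between 0.095 and 0.195 rad and contact force between the fingers and lid above 1.2 N), for 0.3 s.
At the end, for the whole second after the job is handed in: Tray flat on the bench, both ends of its face within 4 mm of the box's left side, within 45 mm of centred along it, untouched by the robot and by the lid; lid still at 0.095 to 0.195 rad (front edge 20 to 41 mm up), carried by the fingers with 1.2 N or more (all of step 2 and velocity of joint lid between -0.05 and 0.05 rad/s and contact force between tray and lid below 0.3 N and contact force between each of the arm, the fingers and tray below 0.3 N and linear speed of tray below 0.02 m/s); the arm keeps its last pose, push and grip.
It fails at once if the lid flies open (front edge more than about 55 mm above the rim) (value of joint lid above 0.265 rad).
It fails at once if one of the other things on the bench is knocked from its place (more than 30 mm) (distance of any of mallet, dolly, caddy_lid, cup, sleeve, brush, oil from where it was at the start of the episode above 0.03 m).
It also fails if it takes over 48 s, if anything falls off the work surface, if the arm or the gripper's body presses on something with over 40 N, if the wrist force passes 120 N, or if a joint passes its speed limit or range.

ROBOT

A 6-joint arm with a two-finger parallel gripper is mounted at the origin on the work surface. World frame = base frame: x ahead of the robot, y to its left, z up, the work surface at z = 0. Lengths are in mm, angles in rad, forces in N, time in s.
With the tool pointing down it reaches from about 350 to 775 mm from the base axis. Payload 7.3 kg.
Tool frame: the origin (TCP) lies between the finger pads; the fingertips stand 25 mm ahead of it and the grasp point (between the pads) lies 6 mm ahead of it; z points along the fingers, y is the line along which they close (so a half turn about z gives the same grasp; the last joint's range is limited). The gripper opens to 92 mm and grips with 3 to 60 N. Pads are 19 mm wide; open, the fingers measure 130 mm over their backs; the gripper's body (75 mm by 190 mm) begins 47 mm behind the grasp point.
Start: joints at [0.976, 0.342, 1.524, -0, 1.275, -0.146], TCP at [227.777, 473.033, 251.741] pointing down, gripper open.
Joint ranges: [-2.53, 2.53], [-0.77, 2.02], [0.04, 2.7], [-1, 4.14], [0.28, 2.66], [-3.11, 3.11]. Speed limits (rad/s): [2.57, 2.57, 3.14, 3.14, 3.14, 3.14].

INTERFACE

Orientations are given as [roll, pitch, yaw] about the fixed x, y, z axes, in that order (R = Rz(yaw) Ry(pitch) Rx(roll)).
In Python, from plant import bot gives the robot as it stands.
- The arm moves only by the tool play_rows, never from a script. Its argument "commands" is a list of rows, each an object of numbers: "x", "y", "z": the shift along the tool's x, y, z in m; "twist": the turn about the tool's z in degrees. In form: [{"x": .., "y": .., "z": .., "twist": ..}, ...]. A call has exactly 8 rows; each row is the pose to reach, as a shift and turn from the pose commanded when the call began, along the tool's axes at that moment; what a row does not reach only later rows make up. A row lasts 1/10 s, in which the tool goes at most 50 mm and 8.59 degrees, less where a joint would pass 70% of its speed; a pose out of reach is approached as far as the arm can. A call with a gripper value outside its range is refused whole. "jaw" is the closure, from 0 (fully open) to 1 (shut), set as the call begins (left out, the last holds). The fingers move at their own pace and stop on an object; the grip force is fixed at half the most. Time passes only in rows, so rows that repeat a pose let the fingers close, or fill a call up. It gives the time, the measured TCP pose, the force, the opening and the grip force at its end, in the units of the state.
- bot.get_obs(): the state, without advancing time (a new reading comes with each control period).
- bot.capture(name): name is "scene" or "top"; returns a dict with "pixels" (400x640x3 uint8, red, green, blue), "fx", "fy", "cx", "cy" (pixels), "eye" and "rotation" of the camera in the world. Camera axes: x right, y down, z forward; pixel columns grow to the right and rows downward; lengths in mm; the calibration is good to about 2 mm. A picture is of the moment at which its call begins. There is no depth.
- bot.close_job(): hands the job in; it is judged then, once.
The state is a dict: "time": time; "joint_positions": joint angles; "dq": joint speeds; "tau": joint torques, N m; "tool_pos": TCP position; "tcp_rot": TCP orientation; "contact_force": force on the tool from outside, world axes, zero at the start; "moment": the same for the moment, N m; "grip_width": finger opening in mm; "finger_force": force on a finger pad.
Only numpy, scipy, OpenCV 4.12 (cv2) and the standard library are available. Lean on these libraries where they do the work, as an engineer would, in place of code of your own. Each camera call takes 0.05 s, during which the arm holds its last target. There are 200 camera calls.

## Working session

There is one attempt and no reset: what is moved stays moved. The work goes in short steps, Python scripts to look and compute and a tool call to move; the robot and the scene stay as the last step left them, time stands still between calls to the robot, and variables do not carry over. Pictures are saved under pics/ and viewed, at most 10 in all, crops included, and the job is handed in when it is done.

Besides the shell and the picture viewer there is one more tool, called as a command line: name --argument value ..., lists and objects as JSON in quotes. play_rows: Moves the arm, as the interface text tells. Its arguments: {"type":"object","properties":{"commands":{"type":"array"},"jaw":{"type":"number"}},"required":["commands"]}

```bash
mkdir -p pics; ls; python3 - <<'E'
from plant import bot
import cv2
for n in("scene","top"):
    c=bot.capture(n); cv2.imwrite(f"pics/{n}0.png",c["pixels"][:,:,::-1]); print({k:v for k,v in c.items() if k!="pixels"})
print(bot.get_obs())
E
```

```text
pics
{'fx': 445.7437378890246, 'fy': 445.7437378890246, 'cx': 320.1625031286572, 'cy': 207.63326639958518, 'eye': array([1294.81478329,  231.28981493, 1110.17737436]), 'rotation': array([-2.45556958,  0.01570831,  1.84776529])}
{'fx': 484.17984393442003, 'fy': 484.17984393442003, 'cx': 316.39422702811436, 'cy': 195.456338785579, 'eye': array([ 236.60610711,    3.20894332, 1681.42391456]), 'rotation': array([-2.94808621, -0.0079154 , -1.57709943])}
{'time': 0.1, 'joint_positions': array([ 9.75990587e-01,  3.42628488e-01,  1.52491700e+00,  2.89460722e-05,
        1.27540744e+00, -1.45995261e-01]), 'dq': array([ 1.14667526e-03, -1.13932149e-03, -2.13127059e-03,  1.30281154e-04,
       -7.03962944e-05, -4.84716470e-04]), 'tau': array([ 1.91041931e-03, -4.32007813e+01, -2.44693136e+01,  7.19409669e-02,
        5.26517385e-02,  3.50970559e-07]), 'tool_pos': array([227.57842609, 472.74494973, 251.1287575 ]), 'tcp_rot': array([-3.14025088e+00, -2.25274564e-04,  2.69277358e+00]), 'contact_force': array([-0.20783634,  0.34356847,  0.31179181]), 'moment': array([-0.04011061, -0.01011435,  0.00865159]), 'finger_force': 0.0, 'grip_width': 91.57918214158072}
```

View pics/scene0.png

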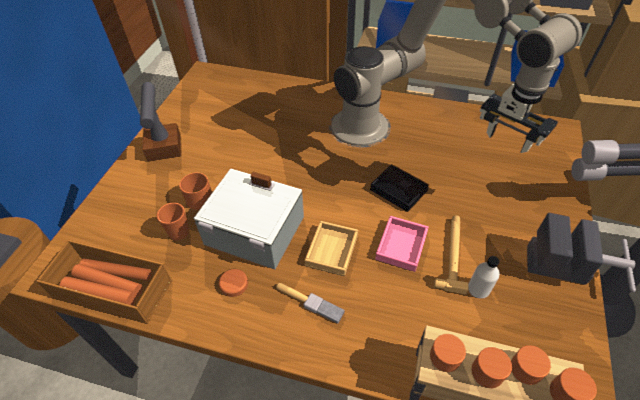

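View pics/top0.png

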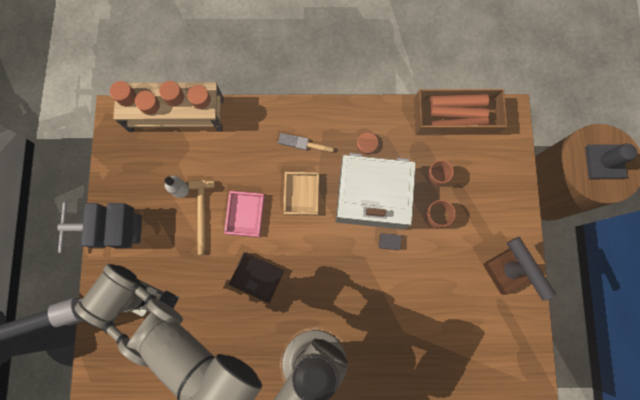

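The scene view shows the grey box at about (250,215), wooden tray (332,247) and pink decoy (402,243). The top view shows the lid at (375,190), its handle (378,212), tray (301,193), pink tray (245,213), mallet (203,215) and dolly (390,241).

```bash
cat > h.py <<'E'
from plant import bot
import cv2, numpy as np
from scipy.spatial.transform import Rotation as Ro
def ray(c,uv,z):
    uv=np.atleast_2d(uv).astype(float)
    d=np.c_[(uv[:,0]-c["cx"])/c["fx"],(uv[:,1]-c["cy"])/c["fy"],np.ones(len(uv))]@Ro.from_euler("xyz",c["rotation"]).as_matrix().T
    return c["eye"]+d*((z-c["eye"][2])/d[:,2])[:,None]
def proj(c,p):
    q=(np.atleast_2d(p)-c["eye"])@Ro.from_euler("xyz",c["rotation"]).as_matrix()
    return np.c_[c["fx"]*q[:,0]/q[:,2]+c["cx"],c["fy"]*q[:,1]/q[:,2]+c["cy"]]
def blob(c,lo,hi,roi):
    hsv=cv2.cvtColor(c["pixels"],cv2.COLOR_RGB2HSV)
    m=cv2.inRange(hsv,np.array(lo),np.array(hi)); x0,y0,x1,y1=roi
    k=np.zeros_like(m);k[y0:y1,x0:x1]=m[y0:y1,x0:x1]
    k=cv2.morphologyEx(k,cv2.MORPH_OPEN,np.ones((2,2),np.uint8))
    return max(cv2.findContours(k,cv2.RETR_EXTERNAL,cv2.CHAIN_APPROX_NONE)[0],key=cv2.contourArea)
E
python3 - <<'E'
from h import *
for n,rois in(("top",((330,145,425,235),(275,165,328,222),(360,204,397,220))),("scene",((180,160,315,270),(298,215,365,280),(240,168,280,195)))):
    c=bot.capture(n)
    for nm,lo,hi,z,r in(("lid",(0,0,170),(180,40,255),130,rois[0]),("tray",(12,60,140),(30,160,255),32,rois[1]),("handle",(0,60,20),(20,255,130),166,rois[2])):
        try:k=blob(c,lo,hi,r)
        except ValueError: print(n,nm,"none");continue
        w=ray(c,k[:,0,:],z)[:,:2].astype(np.float32)
        print(n,nm,cv2.boundingRect(k),cv2.minAreaRect(w), cv2.boxPoints(cv2.minAreaRect(w)).round(0).tolist())
    h=cv2.cvtColor(c["pixels"],cv2.COLOR_RGB2HSV)
    cc=((375,180),(288,190),(301,175),(295,162),(378,212)) if n=="top" else ((250,200),(312,247),(345,262),(370,247),(261,181))
    print([h[v,u].tolist() for u,v in cc])
    r=rois; x0,y0,x1,y1=(270,135,430,255) if n=="top" else (175,155,375,285)
    cv2.imwrite(f"pics/c_{n}.png",cv2.resize(c["pixels"][y0:y1,x0:x1,::-1],None,fx=4 if n=="scene" else 5,fy=4 if n=="scene" else 5,interpolation=cv2.INTER_NEAREST))
E
```

```text
top lid (339, 156, 77, 69) ((559.94775390625, -210.63693237304688), (239.0297393798828, 212.31654357910156), 83.73796081542969) [[441.0, -318.0], [652.0, -341.0], [679.0, -103.0], [467.0, -80.0]]
top tray (276, 166, 53, 57) ((566.2201538085938, 38.39413833618164), (182.61534118652344, 198.40011596679688), 89.75672149658203) [[467.0, -52.0], [665.0, -53.0], [666.0, 129.0], [467.0, 130.0]]
top handle (367, 209, 20, 8) ((476.75128173828125, -200.6875), (60.498600006103516, 19.843908309936523), 83.92823028564453) [[464.0, -230.0], [483.0, -232.0], [490.0, -172.0], [470.0, -170.0]]
[[25, 20, 220], [15, 105, 129], [16, 109, 175], [13, 130, 145], [11, 106, 115]]
scene lid (195, 170, 108, 75) ((572.762939453125, -201.21209716796875), (242.05398559570312, 217.60096740722656), 83.81426239013672) [[452.0, -310.0], [668.0, -333.0], [694.0, -93.0], [478.0, -69.0]]
scene tray (306, 222, 53, 54) ((582.6005859375, 49.890625), (125.57553100585938, 162.17039489746094), 88.64942932128906) [[500.0, -11.0], [662.0, -15.0], [665.0, 111.0], [503.0, 115.0]]
scene handle (252, 177, 20, 12) ((509.6301574707031, -184.52316284179688), (31.545312881469727, 64.93406677246094), 1.817837119102478) [[493.0, -153.0], [495.0, -217.0], [526.0, -216.0], [524.0, -152.0]]
[[27, 9, 251], [22, 125, 253], [16, 144, 226], [13, 168, 111], [6, 138, 50]]
```

View pics/c_top.png

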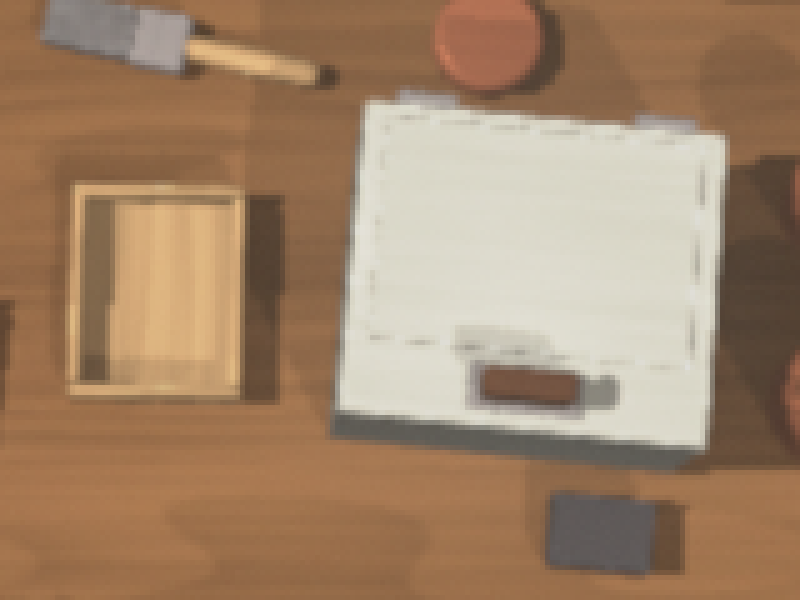

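The crop shows the tray at about (157,290), the lid, its handle, and the dolly at (600,530). The 2x2 opening shifts the masks by a pixel, so I'll redo the measurement with 3x3.

```bash
sed -i 's/np.ones((2,2)/np.ones((3,3)/' h.py
cat > meas.py <<'E'
from h import *
def m(c,n,show=True):
    out={}
    r=dict(top=((330,145,425,235),(275,165,345,222)),scene=((180,160,315,270),(270,215,365,280)))[n]
    for nm,lo,hi,z,q in(("lid",(0,0,170),(180,40,255),130,r[0]),("tray",(14,60,150) if n=="top" else (17,60,120),(30,140,255) if n=="top" else (30,200,255),32,r[1])):
        k=blob(c,lo,hi,q); w=ray(c,k[:,0,:],z)[:,:2].astype(np.float32)
        R=cv2.minAreaRect(w); out[nm]=(k,R); print(n,nm,cv2.boundingRect(k),np.round(R[0],1),np.round(R[1],1),round(R[2],2),cv2.boxPoints(R).round(0).tolist())
    return out
if __name__=="__main__":
    ims=[]
    for n in("top","scene"):
        c=bot.capture(n); o=m(c,n); im=c["pixels"][:,:,::-1].copy()
        for k,R in o.values(): cv2.drawContours(im,[k],-1,(0,255,0),1)
        x0,y0=(270,135) if n=="top" else (180,155)
        ims.append(cv2.resize(im[y0:y0+125,x0:x0+190],None,fx=4,fy=4,interpolation=0)[:, :760])
    cv2.imwrite("pics/m.png",cv2.resize(np.vstack(ims),(456,600)))
E
python3 meas.py
```

```text
top lid (338, 155, 77, 69) [ 563.3 -207.5] [239.2 212.5] 83.74 [[445.0, -315.0], [656.0, -338.0], [682.0, -100.0], [471.0, -77.0]]
top tray (283, 171, 36, 44) [571.2  43.3] [121.9 152.5] 89.71 [[495.0, -17.0], [647.0, -18.0], [648.0, 104.0], [495.0, 105.0]]
scene lid (195, 169, 106, 75) [ 565.5 -204.8] [242.6 209.2] 83.79 [[448.0, -314.0], [656.0, -337.0], [683.0, -96.0], [475.0, -73.0]]
scene tray (307, 229, 39, 38) [586.6  33.8] [ 95.6 122.3] 88.19 [[524.0, -12.0], [646.0, -16.0], [649.0, 80.0], [527.0, 84.0]]
```

View pics/m.png

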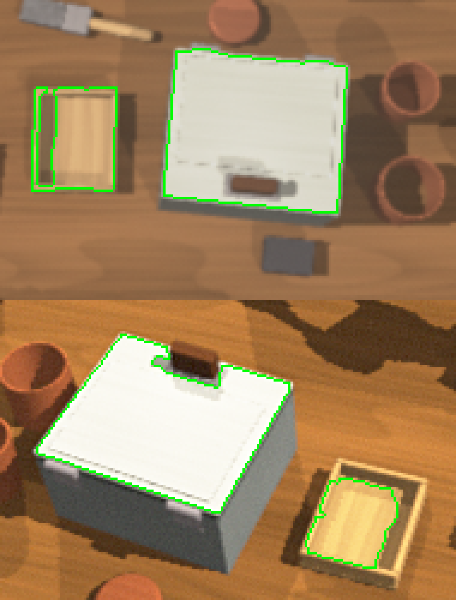

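play_rows --commands '[{"x": -0.04,"y": -0.016,"z": 0,"twist": -3},{"x": -0.085,"y": -0.034,"z": 0.01,"twist": -7},{"x": -0.13,"y": -0.052,"z": 0.02,"twist": -11},{"x": -0.175,"y": -0.07,"z": 0.03,"twist": -15},{"x": -0.22,"y": -0.088,"z": 0.04,"twist": -19},{"x": -0.265,"y": -0.106,"z": 0.05,"twist": -22},{"x": -0.305,"y": -0.122,"z": 0.06,"twist": -25.4},{"x": -0.33,"y": -0.132,"z": 0.06,"twist": -25.4}]' --jaw 0.5

```text
time: 1.1
tool_pos: [469.0, 208.3, 190.4]
tcp_rot: [-3.141, -0.002, 3.136]
contact_force: [-0.7, 0.6, 0.1]
grip_width: 46.2
finger_force: 0.0
```

play_rows --commands '[{"x": -0.018,"y": -0.019,"z": 0.01,"twist": 0},{"x": -0.036,"y": -0.038,"z": 0.025,"twist": 0},{"x": -0.054,"y": -0.057,"z": 0.04,"twist": 0},{"x": -0.072,"y": -0.076,"z": 0.055,"twist": 0},{"x": -0.09,"y": -0.095,"z": 0.07,"twist": 0},{"x": -0.103,"y": -0.109,"z": 0.085,"twist": 0},{"x": -0.103,"y": -0.109,"z": 0.09,"twist": 0},{"x": -0.103,"y": -0.109,"z": 0.09,"twist": 0}]'

```text
time: 1.9
tool_pos: [569.4, 101.4, 100.8]
tcp_rot: [3.141, -0.002, 3.135]
contact_force: [-0.1, -0.8, 0.3]
grip_width: 45.7
finger_force: 0.0
```

```bash
python3 - <<'E'
from h import *
o=bot.get_obs();print(o["tool_pos"],o["tcp_rot"],o["time"])
c=bot.capture("scene");cv2.imwrite("pics/s1.png",cv2.resize(c["pixels"][130:290,240:440,::-1],None,fx=3.7,fy=3.7,interpolation=cv2.INTER_CUBIC))
p=o["tool_pos"]; print(proj(c,[p+[0,0,-25],p]))
E
```

```text
[569.42002845 101.35458516 100.76022787] [ 3.14136521e+00 -2.48885826e-03  3.13522730e+00] 1.9
[[351.76472993 238.33870968]
 [352.11521643 233.14473041]]
```

View pics/s1.png

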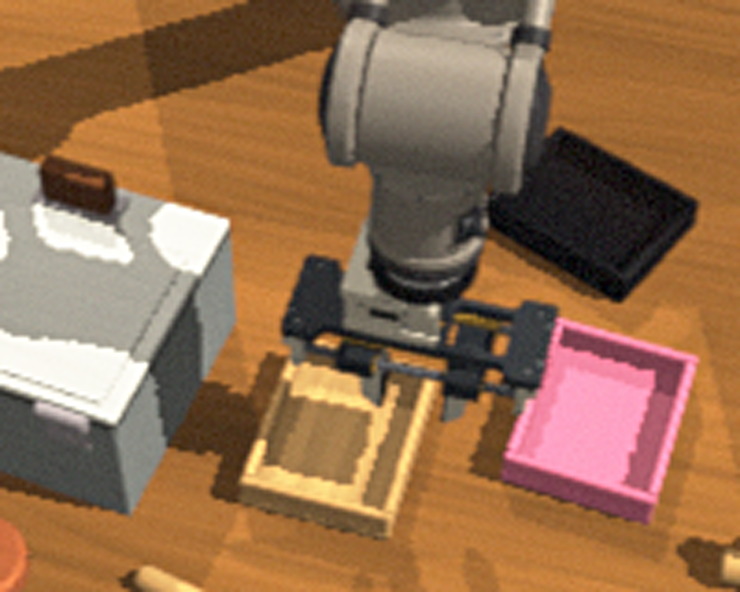

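The fingers straddle the tray's left wall at about (412,395), clear of the pink tray. Next I descend and grip.

play_rows --commands '[{"x": 0,"y": -0.001,"z": 0.012,"twist": 0},{"x": 0,"y": -0.002,"z": 0.024,"twist": 0},{"x": 0,"y": -0.002,"z": 0.036,"twist": 0},{"x": 0,"y": -0.002,"z": 0.046,"twist": 0},{"x": 0,"y": -0.002,"z": 0.054,"twist": 0},{"x": 0,"y": -0.002,"z": 0.059,"twist": 0},{"x": 0,"y": -0.002,"z": 0.059,"twist": 0},{"x": 0,"y": -0.002,"z": 0.059,"twist": 0}]'

```text
time: 2.75
tool_pos: [570.5, 99.4, 42.9]
tcp_rot: [3.141, 0.0, 3.136]
contact_force: [-0.8, 0.8, 0.0]
grip_width: 46.0
finger_force: 0.0
```

play_rows --commands '[{"x": 0,"y": 0,"z": 0,"twist": 0},{"x": 0,"y": 0,"z": 0,"twist": 0},{"x": 0,"y": 0,"z": 0,"twist": 0},{"x": 0,"y": 0,"z": 0,"twist": 0},{"x": 0,"y": 0,"z": 0,"twist": 0},{"x": 0,"y": 0,"z": 0,"twist": 0},{"x": 0,"y": 0,"z": 0,"twist": 0},{"x": 0,"y": 0,"z": 0,"twist": 0}]' --jaw 1

```text
time: 3.55
tool_pos: [570.1, 99.5, 42.8]
tcp_rot: [3.141, -0.0, 3.136]
contact_force: [-0.9, 0.4, 2.2]
grip_width: 7.7
finger_force: 30.0
```

play_rows --commands '[{"x": -0.002,"y": -0.008,"z": 0,"twist": 0.8},{"x": -0.004,"y": -0.018,"z": 0,"twist": 1.6},{"x": -0.006,"y": -0.028,"z": 0,"twist": 2.6},{"x": -0.009,"y": -0.038,"z": 0,"twist": 3.6},{"x": -0.012,"y": -0.048,"z": 0,"twist": 4.6},{"x": -0.014,"y": -0.057,"z": 0,"twist": 5.4},{"x": -0.0155,"y": -0.064,"z": 0,"twist": 5.9},{"x": -0.0155,"y": -0.064,"z": 0,"twist": 5.9}]'

```text
time: 4.35
tool_pos: [585.8, 33.5, 42.8]
tcp_rot: [-3.14, 0.001, 3.032]
contact_force: [0.9, -3.7, 2.5]
grip_width: 7.8
finger_force: 30.0
```

play_rows --commands '[{"x": 0,"y": -0.0005,"z": 0,"twist": 0},{"x": 0,"y": -0.001,"z": 0,"twist": 0},{"x": 0,"y": -0.0015,"z": 0,"twist": 0},{"x": 0,"y": -0.002,"z": 0,"twist": 0},{"x": 0,"y": -0.0025,"z": 0,"twist": 0},{"x": 0,"y": -0.003,"z": 0,"twist": 0},{"x": 0,"y": -0.003,"z": 0,"twist": 0},{"x": 0,"y": -0.003,"z": 0,"twist": 0}]'

```text
time: 5.15
tool_pos: [584.9, 32.7, 42.8]
tcp_rot: [3.141, -0.0, 3.033]
contact_force: [1.0, 4.3, 3.7]
grip_width: 7.5
finger_force: 30.0
```

play_rows --commands '[{"x": 0,"y": -0.0005,"z": 0,"twist": 0},{"x": 0,"y": -0.001,"z": 0,"twist": 0},{"x": 0,"y": -0.0015,"z": 0,"twist": 0},{"x": 0,"y": -0.002,"z": 0,"twist": 0},{"x": 0,"y": -0.002,"z": 0,"twist": 0},{"x": 0,"y": -0.002,"z": 0,"twist": 0},{"x": 0,"y": -0.002,"z": 0,"twist": 0},{"x": 0,"y": -0.002,"z": 0,"twist": 0}]'

```text
time: 5.95
tool_pos: [584.8, 30.3, 42.8]
tcp_rot: [3.142, -0.0, 3.033]
contact_force: [-0.4, 3.9, 5.3]
grip_width: 7.8
finger_force: 30.0
```

```bash
python3 - <<'E'
from h import *
o=bot.get_obs();print(o["tool_pos"],o["contact_force"],o["moment"],o["time"])
ims=[]
for n,(x0,y0) in(("top",(270,140)),("scene",(240,180))):
    c=bot.capture(n); ims.append(cv2.resize(c["pixels"][y0:y0+100,x0:x0+130,::-1],None,fx=3,fy=3,interpolation=cv2.INTER_CUBIC))
cv2.imwrite("pics/s2.png",np.hstack(ims))
E
```

```text
[584.78726948  30.28178266  42.8051662 ] [-0.3975155   3.88235309  5.28590234] [ 0.71940635 -0.08984595  0.02856942] 5.95
```

View pics/s2.png

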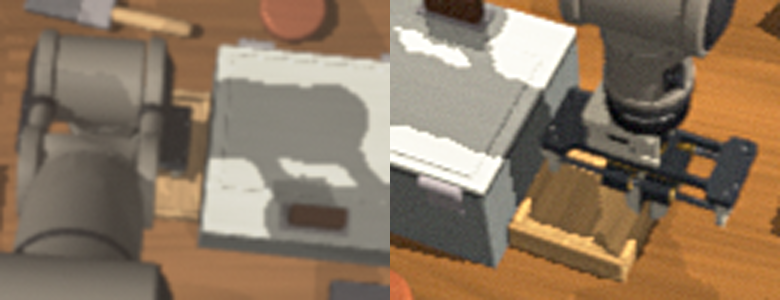

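The tray is nearly at the box: a small gap remains, around (205,160) in the left half. The grip is on its left wall. I'll keep creeping.

play_rows --commands '[{"x": 0,"y": -0.0005,"z": 0,"twist": 0},{"x": 0,"y": -0.001,"z": 0,"twist": 0},{"x": 0,"y": -0.0015,"z": 0,"twist": 0},{"x": 0,"y": -0.002,"z": 0,"twist": 0},{"x": 0,"y": -0.002,"z": 0,"twist": 0},{"x": 0,"y": -0.002,"z": 0,"twist": 0},{"x": 0,"y": -0.002,"z": 0,"twist": 0},{"x": 0,"y": -0.002,"z": 0,"twist": 0}]'

```text
time: 6.85
tool_pos: [584.6, 29.0, 42.8]
tcp_rot: [3.141, 0.0, 3.033]
contact_force: [0.4, 7.9, 4.7]
grip_width: 7.9
finger_force: 30.0
```

play_rows --commands '[{"x": 0,"y": -0.0005,"z": 0,"twist": 0},{"x": 0,"y": -0.001,"z": 0,"twist": 0},{"x": 0,"y": -0.0015,"z": 0,"twist": 0},{"x": 0,"y": -0.0015,"z": 0,"twist": 0},{"x": 0,"y": -0.0015,"z": 0,"twist": 0},{"x": 0,"y": -0.0015,"z": 0,"twist": 0},{"x": 0,"y": -0.0015,"z": 0,"twist": 0},{"x": 0,"y": -0.0015,"z": 0,"twist": 0}]'

```text
time: 7.65
tool_pos: [584.4, 28.9, 42.8]
tcp_rot: [3.139, -0.0, 3.033]
contact_force: [1.1, 12.7, 6.0]
grip_width: 7.7
finger_force: 30.0
```

play_rows --commands '[{"x": 0,"y": -0.0005,"z": 0,"twist": 0},{"x": 0,"y": -0.001,"z": 0,"twist": 0},{"x": 0,"y": -0.0015,"z": 0,"twist": 0},{"x": 0,"y": -0.002,"z": 0,"twist": 0},{"x": 0,"y": -0.002,"z": 0,"twist": 0},{"x": 0,"y": -0.002,"z": 0,"twist": 0},{"x": 0,"y": -0.002,"z": 0,"twist": 0},{"x": 0,"y": -0.002,"z": 0,"twist": 0}]'

```text
time: 8.45
tool_pos: [584.4, 28.8, 42.8]
tcp_rot: [3.136, 0.0, 3.033]
contact_force: [2.2, 21.8, 4.3]
grip_width: 7.7
finger_force: 30.0
```

```bash
python3 - <<'E'
from h import *
o=bot.get_obs();print(o["tool_pos"],o["tcp_rot"],o["contact_force"],o["moment"],o["time"])
E
```

```text
[584.35281898  28.77696575  42.81581009] [3.13631660e+00 1.53513583e-04 3.03295413e+00] [ 2.21661935 21.78456491  4.33012338] [ 3.71027205 -0.39028631  0.05529525] 8.45
```

play_rows --commands '[{"x": 0,"y": 0.001,"z": 0,"twist": 0},{"x": 0,"y": 0.002,"z": 0,"twist": 0},{"x": 0,"y": 0.0025,"z": 0,"twist": 0},{"x": 0,"y": 0.003,"z": 0,"twist": 0},{"x": 0,"y": 0.003,"z": 0,"twist": 0},{"x": 0,"y": 0.003,"z": 0,"twist": 0},{"x": 0,"y": 0.003,"z": 0,"twist": 0},{"x": 0,"y": 0.003,"z": 0,"twist": 0}]'

```text
time: 9.25
tool_pos: [584.4, 28.9, 42.8]
tcp_rot: [3.14, -0.0, 3.033]
contact_force: [0.5, 8.3, 6.3]
grip_width: 7.8
finger_force: 30.0
```

play_rows --commands '[{"x": 0,"y": 0,"z": 0,"twist": 0},{"x": 0,"y": 0,"z": 0,"twist": 0},{"x": 0,"y": 0,"z": 0,"twist": 0},{"x": 0,"y": 0,"z": 0,"twist": 0},{"x": 0,"y": 0,"z": 0,"twist": 0},{"x": 0,"y": 0,"z": -0.01,"twist": 0},{"x": 0,"y": 0,"z": -0.03,"twist": 0},{"x": 0,"y": 0,"z": -0.06,"twist": 0}]' --jaw 0.6

```text
time: 10.05
tool_pos: [583.6, 27.8, 102.7]
tcp_rot: [-3.142, -0.003, 3.033]
contact_force: [-0.1, 0.2, 0.1]
grip_width: 36.7
finger_force: 0.0
```

play_rows --commands '[{"x": 0,"y": 0.005,"z": -0.03,"twist": 0},{"x": 0.0,"y": 0.01,"z": -0.06,"twist": 0},{"x": 0.01,"y": 0.01,"z": -0.1,"twist": 0},{"x": 0.03,"y": 0.01,"z": -0.14,"twist": 0},{"x": 0.06,"y": 0.01,"z": -0.16,"twist": 5},{"x": 0.1,"y": 0.01,"z": -0.16,"twist": 13},{"x": 0.14,"y": 0.01,"z": -0.16,"twist": 21},{"x": 0.16,"y": 0.01,"z": -0.16,"twist": 29}]'

```text
time: 10.85
tool_pos: [423.6, 55.4, 263.6]
tcp_rot: [3.142, 0.0, 2.522]
contact_force: [0.3, -0.7, 0.1]
grip_width: 36.4
finger_force: 0.0
```

```bash
python3 - <<'E'
from h import *
o=bot.get_obs();print(o["tool_pos"],o["tcp_rot"],o["contact_force"],o["time"],o["grip_width"])
ims=[]
for n,(x0,y0) in(("top",(270,140)),("scene",(240,180))):
    c=bot.capture(n); ims.append(cv2.resize(c["pixels"][y0:y0+100,x0:x0+130,::-1],None,fx=3,fy=3,interpolation=cv2.INTER_CUBIC))
cv2.imwrite("pics/s3.png",np.hstack(ims))
E
```

```text
[423.55295904  55.43392345 263.60637928] [3.14151576e+00 7.09801220e-05 2.52163143e+00] [ 0.29403127 -0.74969421  0.07369161] 10.85 36.41254622215617
```

View pics/s3.png

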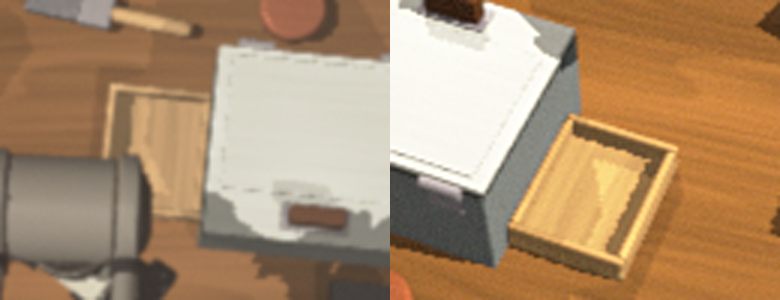

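The tray lies flush along the box's left side with no visible gap (right half, (510,220) to (575,120)). Next is the lid handle.

play_rows --commands '[{"x": -0.025,"y": -0.021,"z": 0,"twist": 7.6},{"x": -0.052,"y": -0.045,"z": 0.0,"twist": 15.2},{"x": -0.08,"y": -0.07,"z": 0.01,"twist": 22.8},{"x": -0.11,"y": -0.095,"z": 0.02,"twist": 30.4},{"x": -0.14,"y": -0.12,"z": 0.03,"twist": 38},{"x": -0.17,"y": -0.146,"z": 0.04,"twist": 45.6},{"x": -0.19,"y": -0.164,"z": 0.05,"twist": 53.2},{"x": -0.1964,"y": -0.1703,"z": 0.053,"twist": 60.7}]' --jaw 0.4

```text
time: 11.75
tool_pos: [489.7, -200.6, 208.5]
tcp_rot: [-3.141, 0.0, 1.463]
contact_force: [0.8, 0.8, -0.4]
grip_width: 54.8
finger_force: 0.0
```

```bash
python3 - <<'E'
from h import *
c=bot.capture("scene")
o=bot.get_obs();print(o["tool_pos"],o["tcp_rot"],o["contact_force"],o["time"],o["grip_width"])
cv2.imwrite("pics/s4.png",cv2.resize(c["pixels"][110:250,180:360,::-1],None,fx=4,fy=4,interpolation=cv2.INTER_CUBIC))
E
```

```text
[ 489.6552498  -200.74750543  208.46686009] [-3.14111901e+00  4.71462628e-04  1.45617520e+00] [ 0.0351257 -1.7521159 -0.2413772] 11.8 54.845060072824374
```

View pics/s4.png

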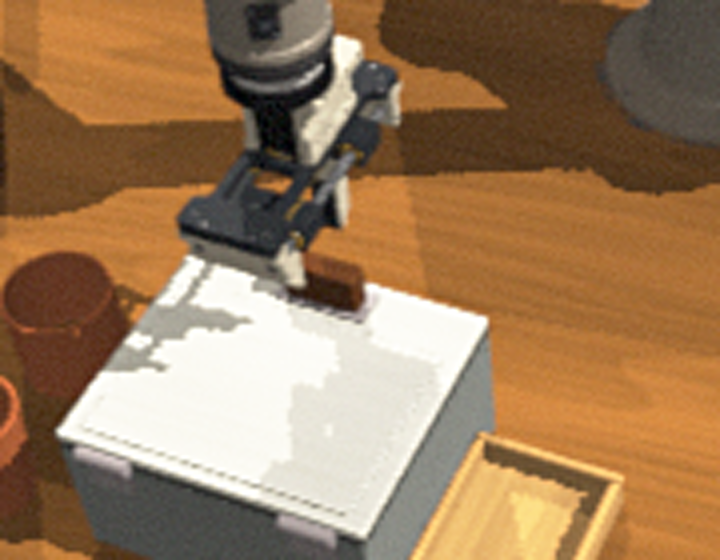

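The open fingers straddle the handle (about (335,280)) from above.

play_rows --commands '[{"x": 0,"y": 0,"z": 0,"twist": 0},{"x": 0,"y": 0,"z": 0.003,"twist": 0},{"x": 0,"y": 0,"z": 0.007,"twist": 0},{"x": 0,"y": 0,"z": 0.012,"twist": 0},{"x": 0,"y": 0,"z": 0.016,"twist": 0},{"x": 0,"y": 0,"z": 0.02,"twist": 0},{"x": 0,"y": 0,"z": 0.023,"twist": 0},{"x": 0,"y": 0,"z": 0.023,"twist": 0}]'

```text
time: 12.6
tool_pos: [488.6, -197.2, 186.2]
tcp_rot: [-3.141, -0.0, 1.468]
contact_force: [0.1, 0.9, 0.1]
grip_width: 55.1
finger_force: 0.0
```

play_rows --commands '[{"x": 0,"y": -0.002,"z": 0,"twist": 0.3},{"x": 0,"y": -0.004,"z": 0.003,"twist": 0.3},{"x": 0,"y": -0.004,"z": 0.007,"twist": 0.3},{"x": 0,"y": -0.004,"z": 0.012,"twist": 0.3},{"x": 0,"y": -0.004,"z": 0.016,"twist": 0.3},{"x": 0,"y": -0.004,"z": 0.02,"twist": 0.3},{"x": 0,"y": -0.004,"z": 0.022,"twist": 0.3},{"x": 0,"y": -0.004,"z": 0.022,"twist": 0.3}]'

```text
time: 13.4
tool_pos: [484.7, -196.8, 164.3]
tcp_rot: [-3.141, -0.0, 1.462]
contact_force: [0.0, 0.0, 0.2]
grip_width: 54.9
finger_force: 0.0
```

play_rows --commands '[{"x": 0,"y": 0,"z": 0,"twist": 0},{"x": 0,"y": 0,"z": 0,"twist": 0},{"x": 0,"y": 0,"z": 0,"twist": 0},{"x": 0,"y": 0,"z": 0,"twist": 0},{"x": 0,"y": 0,"z": 0,"twist": 0},{"x": 0,"y": 0,"z": 0,"twist": 0},{"x": 0,"y": 0,"z": 0,"twist": 0},{"x": 0,"y": 0,"z": 0,"twist": 0}]' --jaw 1

```text
time: 14.2
tool_pos: [483.0, -196.7, 164.7]
tcp_rot: [-3.137, -0.0, 1.463]
contact_force: [-8.0, -0.2, 4.7]
grip_width: 19.5
finger_force: 30.0
```

play_rows --commands '[{"x": 0,"y": -0.001,"z": 0,"twist": 0},{"x": 0,"y": -0.002,"z": 0,"twist": 0},{"x": 0,"y": -0.002,"z": -0.001,"twist": 0},{"x": 0,"y": -0.002,"z": -0.002,"twist": 0},{"x": 0,"y": -0.002,"z": -0.003,"twist": 0},{"x": 0,"y": -0.002,"z": -0.004,"twist": 0},{"x": 0,"y": -0.002,"z": -0.004,"twist": 0},{"x": 0,"y": -0.002,"z": -0.004,"twist": 0}]'

```text
time: 15.0
tool_pos: [483.4, -196.8, 167.5]
tcp_rot: [3.142, -0.0, 1.462]
contact_force: [8.0, -2.7, -12.6]
grip_width: 19.9
finger_force: 30.1
```

play_rows --commands '[{"x": 0,"y": 0.0003,"z": -0.001,"twist": 0},{"x": 0,"y": 0.0006,"z": -0.002,"twist": 0},{"x": 0,"y": 0.001,"z": -0.003,"twist": 0},{"x": 0,"y": 0.0013,"z": -0.004,"twist": 0},{"x": 0,"y": 0.0016,"z": -0.005,"twist": 0},{"x": 0,"y": 0.002,"z": -0.006,"twist": 0},{"x": 0,"y": 0.0023,"z": -0.007,"twist": 0},{"x": 0,"y": 0.0025,"z": -0.008,"twist": 0}]'

```text
time: 15.8
tool_pos: [484.6, -196.9, 173.3]
tcp_rot: [-3.137, -0.001, 1.462]
contact_force: [5.8, -5.3, -20.7]
grip_width: 20.3
finger_force: 30.0
```

```bash
python3 - <<'E'
from h import *
c=bot.capture("scene")
cv2.imwrite("pics/s5.png",cv2.resize(c["pixels"][130:270,180:360,::-1],None,fx=4,fy=4,interpolation=cv2.INTER_CUBIC))
E
```

```text
(no output)
```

View pics/s5.png

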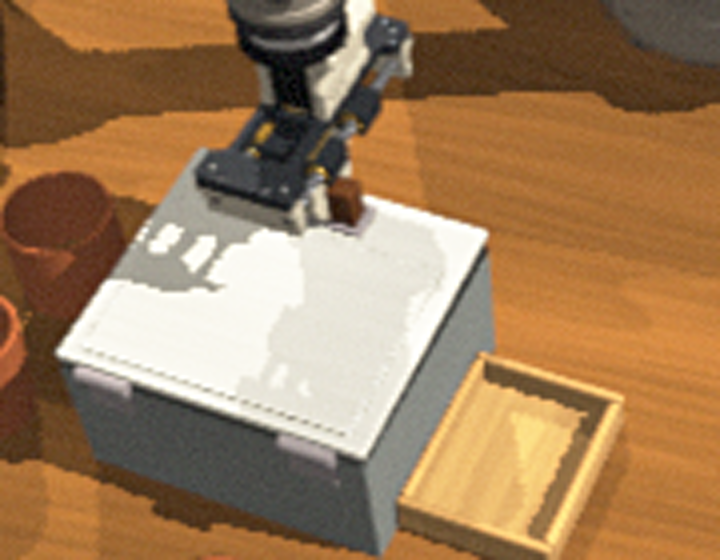

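The lid is slightly open, with a dark gap at about (470,270), the handle is held, and the tray is still flush. I'll carry on slowly.

play_rows --commands '[{"x": 0,"y": 0.0002,"z": -0.001,"twist": 0},{"x": 0,"y": 0.0004,"z": -0.002,"twist": 0},{"x": 0,"y": 0.0006,"z": -0.003,"twist": 0},{"x": 0,"y": 0.0008,"z": -0.004,"twist": 0},{"x": 0,"y": 0.001,"z": -0.005,"twist": 0},{"x": 0,"y": 0.0012,"z": -0.006,"twist": 0},{"x": 0,"y": 0.0013,"z": -0.007,"twist": 0},{"x": 0,"y": 0.0014,"z": -0.007,"twist": 0}]'

```text
time: 16.65
tool_pos: [486.8, -197.2, 182.7]
tcp_rot: [-3.14, -0.0, 1.462]
contact_force: [3.6, -1.9, -5.0]
grip_width: 21.2
finger_force: 30.8
```

play_rows --commands '[{"x": 0,"y": 0.0001,"z": -0.001,"twist": 0},{"x": 0,"y": 0.0002,"z": -0.002,"twist": 0},{"x": 0,"y": 0.0003,"z": -0.003,"twist": 0},{"x": 0,"y": 0.0004,"z": -0.004,"twist": 0},{"x": 0,"y": 0.0005,"z": -0.005,"twist": 0},{"x": 0,"y": 0.0006,"z": -0.006,"twist": 0},{"x": 0,"y": 0.0007,"z": -0.006,"twist": 0},{"x": 0,"y": 0.0007,"z": -0.006,"twist": 0}]'

```text
time: 17.45
tool_pos: [488.2, -197.4, 188.5]
tcp_rot: [3.141, -0.0, 1.462]
contact_force: [9.0, -3.7, -14.1]
grip_width: 22.0
finger_force: 30.5
```

```bash
python3 - <<'E'
from h import *
c=bot.capture("scene"); im=c["pixels"][:,:,::-1].copy()
a0=-0.109; ex=np.array([np.cos(a0),np.sin(a0),0]);ey=np.array([-ex[1],ex[0],0]);B=np.array([564,-206,0.])
for a,col in((0,(255,0,0)),(.095,(0,160,0)),(.143,(0,0,255)),(.195,(255,0,255))):
    P=[B+ex*(105-210*np.cos(a)+10*np.sin(a))+ey*y+[0,0,120+210*np.sin(a)+10*np.cos(a)] for y in(120,-120)]
    q=proj(c,P); print(a,q.round(1).tolist())
k=blob(c,(0,0,140),(180,45,255),(180,140,315,270))[:,0,:]
R=cv2.approxPolyDP(cv2.convexHull(k.reshape(-1,1,2)),3,True)[:,0].tolist();print(R)
cv2.imwrite("pics/s6.png",cv2.resize(im[140:260,180:340],None,fx=4.5,fy=4.5,interpolation=cv2.INTER_CUBIC))
o=bot.get_obs();print(o["dq"].round(4),o["tool_pos"],o["contact_force"],o["finger_force"])
E
```

```text
0 [[301.6, 188.9], [230.2, 167.7]]
0.095 [[301.0, 184.8], [228.8, 163.6]]
0.143 [[300.6, 182.9], [228.0, 161.6]]
0.195 [[300.1, 180.9], [227.0, 159.6]]
[[223, 173], [273, 176], [300, 184], [271, 244], [259, 244], [195, 219]]
[-0.0005  0.0005 -0.0012  0.0006  0.0006  0.0006] [ 488.24786695 -197.35332079  188.56467625] [  9.20543005  -3.24969048 -15.02818195] 30.484141702763736
```

View pics/s6.png

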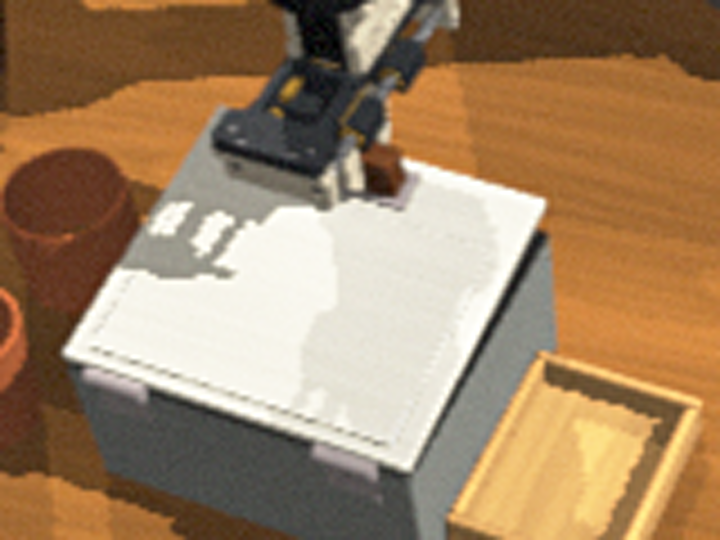

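The lid is open with a clear gap (530,270), its front-left corner is at about (545,202), and the tray is still flush. The angle is around 0.12–0.13 rad, so I'll nudge it up slightly to centre it in the range.

play_rows --commands '[{"x": 0,"y": 0.0001,"z": -0.0005,"twist": 0},{"x": 0,"y": 0.0002,"z": -0.001,"twist": 0},{"x": 0,"y": 0.0003,"z": -0.0015,"twist": 0},{"x": 0,"y": 0.0004,"z": -0.002,"twist": 0},{"x": 0,"y": 0.0004,"z": -0.0025,"twist": 0},{"x": 0,"y": 0.0004,"z": -0.003,"twist": 0},{"x": 0,"y": 0.0004,"z": -0.003,"twist": 0},{"x": 0,"y": 0.0004,"z": -0.003,"twist": 0}]'

```text
time: 18.3
tool_pos: [488.9, -197.4, 191.0]
tcp_rot: [3.14, -0.0, 1.462]
contact_force: [11.8, -3.8, -20.0]
grip_width: 22.2
finger_force: 30.2
```

play_rows --commands '[{"x": 0,"y": 0,"z": 0,"twist": 0},{"x": 0,"y": 0,"z": 0,"twist": 0},{"x": 0,"y": 0,"z": 0,"twist": 0},{"x": 0,"y": 0,"z": 0,"twist": 0},{"x": 0,"y": 0,"z": 0,"twist": 0},{"x": 0,"y": 0,"z": 0,"twist": 0},{"x": 0,"y": 0,"z": 0,"twist": 0},{"x": 0,"y": 0,"z": 0,"twist": 0}]'

```text
time: 19.1
tool_pos: [488.9, -197.4, 191.0]
tcp_rot: [3.14, -0.0, 1.462]
contact_force: [11.4, -4.2, -19.8]
grip_width: 21.7
finger_force: 30.2
```

```bash
python3 - <<'E'
from h import *
c=bot.capture("scene")
k=blob(c,(0,0,140),(180,45,255),(180,140,315,270))[:,0,:]
print(cv2.approxPolyDP(cv2.convexHull(k.reshape(-1,1,2)),3,True)[:,0].tolist())
o=bot.get_obs();print(o["tool_pos"],o["contact_force"],o["finger_force"],o["grip_width"],o["time"])
E
```

```text
[[223, 172], [274, 176], [300, 184], [276, 249], [195, 219]]
[ 488.92107262 -197.44026074  191.00369303] [ 12.06142441  -3.90923874 -19.60907019] 30.21283628884703 22.126533762626615 19.15
```

```bash
python3 - <<'E'
from h import *
c=bot.capture("scene"); cur=cv2.cvtColor(c["pixels"],cv2.COLOR_RGB2GRAY).astype(float)
ref=cv2.imread("pics/scene0.png",0).astype(float)
# front edge row, per column, at the bright/dark crossing (wood -> white)
def edge(g,u,r0=174,r1=196):
    s=g[r0:r1,u]; i=np.argmax(np.diff(s)); t=(s[i-2:i].mean()+s[i+2:i+4].mean())/2
    for j in range(max(i-2,0),i+3):
        if s[j]<t<=s[j+1]: return r0+j+(t-s[j])/(s[j+1]-s[j])
    return np.nan
us=range(282,300,2)
r=[edge(ref,u) for u in us]; q=[edge(cur,u) for u in us]
print(np.round(r,1),np.round(q,1))
a0=-0.109; ex=np.array([np.cos(a0),np.sin(a0),0]);ey=np.array([-ex[1],ex[0],0]);B=np.array([564,-206,0.])
for a in(0,.08,.1,.12,.14,.16,.19):
    P=[B+ex*(105-210*np.cos(a)+10*np.sin(a))+ey*y+[0,0,120+210*np.sin(a)+10*np.cos(a)] for y in(120,40)]
    (x1,y1),(x2,y2)=proj(c,P); print(a,round(y1+(290-x1)*(y2-y1)/(x2-x1),2))
E
```

```text
[183.3 183.6 184.4 184.9 185.4 186.2 186.5 187.3 187.8] [177.7 178.4 179.  179.4 180.3 180.7 181.3 181.8 182.5]
0 185.44
0.08 182.13
0.1 181.36
0.12 180.6
0.14 179.87
0.16 179.16
0.19 178.13
```

```bash
python3 -c "
from plant import bot
print(bot.close_job())"
```

```text
the job is handed in; nothing more can be done
None
```

I handed the job in at about 19 s of the 48 s: the tray is flush against the box and the gripper is still holding the lid at about 0.128 rad, front edge about 27 mm above the rim. I saw no other things moved in my close-ups but did not measure them, and the hand-in returned no verdict.

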